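# Put away a pile of jeweller's forming tools

## Task

Four forming tools have been left piled on the jeweller's bench. Take the pile apart from the top down, one tool at a time, and set each tool flat and upright in the middle of the thin wooden rest cut to its own outline (sleeve on the small disc, grooved block on the oblong, round block on the large disc, square block on the square), with the grooved block and the square block lined up with the edges of their rests. Set the tools down rather than dropping them, tip none of them over, and leave the jar and the magnifier where they are.

Things in the scene. Friction and masses are not known exactly. Their poses are not given: they have to be found in the camera images.
- sleeve_c (a point): Centre, half-way up, of the brass sleeve: an upright open tube, outer diameter 34 mm, bore 27 mm, 38 mm high, about 110 g. At the start the topmost of the pile, standing on the grooved block. z is its axis, up.
- swage_c (a point): Centre, half-way up, of the grooved swage block: dark steel, 58 mm long (its x), 30 mm wide (its y), 26 mm high, about 320 g, with three grooves 8 mm deep across its top along y. Its ends and long sides are flat and plain up to 18 mm from the underside; the long sides are cut by the grooves above that. At the start third from the bottom, lying on the round block.
- round_c (a point): Centre, half-way up, of the round block: a pale boxwood disc, diameter 58 mm, 24 mm high, about 65 g. At the start second from the bottom, lying on the square block.
- square_c (a point): Centre, half-way up, of the square bench block: bright steel, 66 by 66 mm (x and y along its edges), 22 mm high, about 720 g. At the start at the bottom of the pile, lying on the bench. The whole pile is 110 mm high, its members within about 4 mm of one another's centres, each turned at random.
- pad_small: Smaller round wooden rest, for the brass sleeve: a disc of diameter 58 mm, 5 mm thick, fixed to the bench. Origin at the centre of its underside, on the bench.
- pad_oblong: Oblong wooden rest, for the grooved block: 82 mm (its x) by 54 mm (its y), 5 mm thick, fixed to the bench. Origin at the centre of its underside. The block's long side lies along the rest's long side, either way round.
- pad_round: Larger round wooden rest, for the round block: a disc of diameter 82 mm, 5 mm thick, fixed to the bench. Origin at the centre of its underside.
- pad_square: Square wooden rest, for the square block: 90 by 90 mm (x and y along its edges), 5 mm thick, fixed to the bench. Origin at the centre of its underside. Any of the block's sides may face any side of the rest.
- jar_c (a point): Centre of a bystander: a small closed amber glass jar, diameter 48 mm, 60 mm high. To be left alone.
- loupe_c (a point): Centre of the lens of a bystander: a magnifier lying flat, black round head of diameter 48 mm and 12 mm thick, with a wooden handle reaching to 92 mm from the centre along its x. To be left alone.
Mind the look-alikes: they are no part of the job. Of the things like the part that bears sleeve_c, leave any that is blue or purple; of the rest the smaller one is meant.

How it is judged:
By the outcome, as a careful person would: the job done as asked, in the order asked, and still so for the second after the job is handed in, with the robot touching nothing.
It also fails if it takes over 109 s, if anything falls off the work surface, if the arm or the gripper's body presses on something with over 40 N, if the wrist force passes 120 N, or if a joint passes its speed limit or range.

## Robot

A 6-joint arm with a two-finger parallel gripper is mounted at the origin on the work surface. World frame = base frame: x ahead of the robot, y to its left, z up, the work surface at z = 0. Lengths are in mm, angles in rad, forces in N, time in s.
With the tool pointing down it reaches from about 275 to 750 mm from the base axis. Payload 10.2 kg.
Tool frame: the origin (TCP) lies on the front face of the gripper's body, between the roots of the fingers; the fingertips stand 73 mm ahead of it and the grasp point (between the pads) lies 54 mm ahead of it; z points along the fingers, y is the line along which they close (so a half turn about z gives the same grasp; the last joint's range is limited). The gripper opens to 85 mm and grips with 20 to 120 N. Pads are 22 mm wide; open, the fingers measure 114 mm over their backs; the gripper's body (76 mm by 85 mm) begins 54 mm behind the grasp point. The pads swing forward as they close: fully open they stand 13 mm farther back than shut.
Start: joints at [0.959, 0.313, 1.498, -0, 1.331, -0.223], TCP at [199.029, 485.818, 303.894] pointing down, gripper open.
Joint ranges: [-2.94, 2.94], [-0.97, 2.17], [0.19, 2.56], [-1.23, 4.37], [0.02, 3.11], [-2.88, 2.88]. Speed limits (rad/s): [2.39, 2.39, 3.01, 3.14, 3.14, 3.14].

## Interface

Orientations are given as a unit quaternion [w, x, y, z].
In Python, from rig import ctrl gives the robot as it stands.
- The arm moves only by the shell command python3 -m creep 'ROWS' [OPENING] [FORCE]. ROWS is JSON, a list that holds one entry, the list of rows, each a list of 6 numbers: the shift along the world's x, y, z in units of 25 mm (1.0 is 25 mm), then the turn, a rotation vector about the world's x, y, z in units of 5 degrees (1.0 is 5 degrees). In form: [[[x, y, z, ax, ay, az], ...]]. A call has 1 to 20 rows; each row is the pose to reach, as a shift and turn from the pose commanded when the call began; what a row does not reach only later rows make up. A row lasts 1/12 s, in which the tool goes at most 41.7 mm and 7.16 degrees, less where a joint would pass 70% of its speed; a pose out of reach is approached as far as the arm can. A call with a gripper value outside its range is refused whole. OPENING is the finger opening in mm, from 0 to 85.4, set as the call begins (- or left out, the last holds). The fingers move at their own pace and stop on an object; FORCE is the grip in N (left out, the last holds). Time passes only in rows, so rows that repeat a pose let the fingers close. It gives the time, the measured TCP pose, the force, the opening and the grip force at its end, in the units of the state.
- ctrl.sense(): the state, without advancing time (a new reading comes with each control period).
- ctrl.capture(name): name is "side" or "top"; returns a dict with "image" (480x640x3 uint8, red, green, blue), "fx", "fy", "cx", "cy" (pixels), "R" (3x3) and "t" (3): a world point X has camera coordinates R X + t. Camera axes: x right, y down, z forward; pixel columns grow to the right and rows downward; lengths in mm; the calibration is good to about 2 mm. A picture is of the moment at which its call begins. There is no depth.
- ctrl.finish_job(): hands the job in; it is judged then, once.
The state is a dict: "time_s": time; "joints": joint angles; "dq": joint speeds; "tau": joint torques, N m; "eef_pos": TCP position; "ee_rot": TCP orientation; "force": force on the tool from outside, world axes, zero at the start; "wrist_torque": the same for the moment, N m; "grip_width": opening from 0.0 (shut) to 1.0 (fully open); "grip_force": force on a finger pad.
Only numpy, scipy, OpenCV 4.12 (cv2) and the standard library are available. Lean on these libraries where they do the work, as an engineer would, in place of code of your own. Each camera call takes 0.05 s, during which the arm holds its last target. There are 200 camera calls.

## Working session

There is one attempt and no reset: what is moved stays moved. The work goes in short steps, Python scripts to look and compute and a shell command to move; the robot and the scene stay as the last step left them, time stands still between calls to the robot, and variables do not carry over. Pictures are saved under pics/ and viewed, at most 15 in all, crops included, and the job is handed in when it is done.

```bash
ls; mkdir -p pics
python3 - <<'E'
from rig import ctrl
import cv2
for n in("side","top"):
    c=ctrl.capture(n); cv2.imwrite(f"pics/{n}0.png",c["image"][...,::-1]); print({k:c[k] for k in c if k!="image"})
print(ctrl.sense())
E
```

```text
pics
{'fx': 517.300460320082, 'fy': 517.300460320082, 'cx': 311.5249978248997, 'cy': 236.03878536981128, 'R': array([[-0.98788965, -0.1547632 ,  0.01106264],
       [-0.1011537 ,  0.58834123, -0.80226088],
       [ 0.11765185, -0.79366425, -0.59687109]]), 't': array([529.8551274 , 122.64321612, 973.00215773])}
{'fx': 595.931237562982, 'fy': 595.931237562982, 'cx': 303.40585981015704, 'cy': 235.64826001034788, 'R': array([[ 0.03036263, -0.99937183,  0.01827742],
       [-0.99391243, -0.03212416, -0.10538559],
       [ 0.10590654, -0.01496637, -0.99426345]]), 't': array([ -32.41518808,  512.03397541, 1405.58525287])}
{'time_s': 0.1, 'joints': array([ 9.58600562e-01,  3.13381285e-01,  1.49835141e+00, -7.51009140e-06,
        1.33102484e+00, -2.23410276e-01]), 'dq': array([ 0.00068865, -0.00182235, -0.00344086,  0.00022217, -0.00143885,
       -0.00028824]), 'tau': array([ 3.32526972e-03, -4.12906194e+01, -2.60142249e+01, -1.12959863e-04,
        3.03686742e-03,  3.09858490e-05]), 'eef_pos': array([198.9378309 , 485.68579761, 303.40244244]), 'ee_rot': array([-2.32994790e-04,  1.93169843e-01,  9.81165161e-01, -5.33822424e-04]), 'force': array([-0.09195155,  0.92027148, -0.22925984]), 'wrist_torque': array([-0.00650728, -0.01284059, -0.04878218]), 'grip_force': 0.0, 'grip_width': 0.9992812478243509}
```

View pics/top0.png

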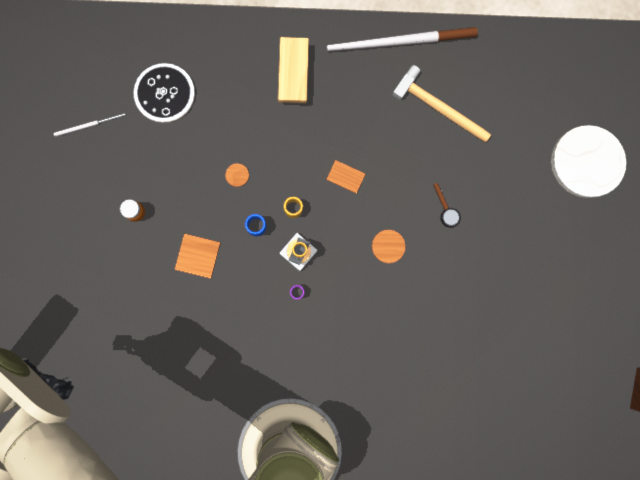

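View pics/side0.png

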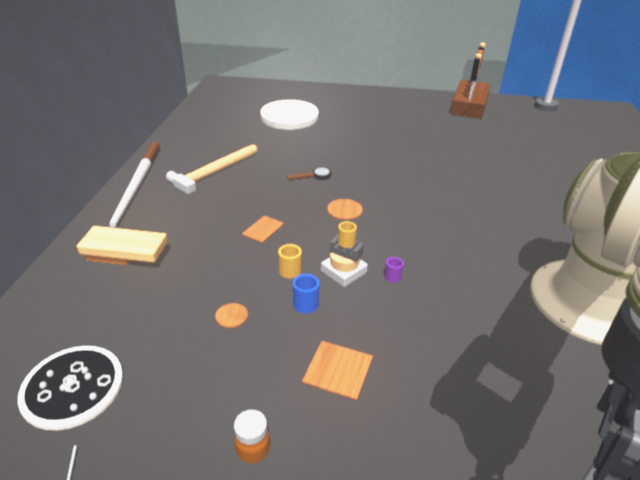

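The pile is at top (299,250) and side (345,255). The rests in the top view are small (237,175), oblong (346,177), round (389,246) and square (197,256). Sleeve candidates in the top view are brass on the pile (299,250), loose larger brass (293,206), blue (255,224) and purple (297,292). The smaller brass one, on the pile, fits. I'll measure and confirm it in a crop.

```bash
cat > h.py <<'E'
from rig import ctrl
import cv2, numpy as np
def cap(n,f=None):
    c=ctrl.capture(n)
    if f: cv2.imwrite(f"pics/{f}.png",c["image"][...,::-1])
    return c
def ray(c,uv,z):
    uv=np.atleast_2d(np.float64(uv))
    d=np.c_[(uv[:,0]-c["cx"])/c["fx"],(uv[:,1]-c["cy"])/c["fy"],np.ones(len(uv))]@c["R"]
    o=-c["R"].T@c["t"]; return o+d*((z-o[2])/d[:,2])[:,None]
def proj(c,X):
    p=np.atleast_2d(X)@c["R"].T+c["t"]; return np.c_[c["fx"]*p[:,0]/p[:,2]+c["cx"],c["fy"]*p[:,1]/p[:,2]+c["cy"]]
def tri(c1,p1,c2,p2):
    P=[np.array([[c["fx"],0,c["cx"]],[0,c["fy"],c["cy"]],[0,0,1]])@np.c_[c["R"],c["t"]] for c in(c1,c2)]
    X=cv2.triangulatePoints(P[0],P[1],np.float64(p1).reshape(2,1),np.float64(p2).reshape(2,1)); return (X[:3]/X[3]).ravel()
def blobs(c,lo,hi,box,amin=20):
    x0,y0,x1,y1=box; hsv=cv2.cvtColor(c["image"],cv2.COLOR_RGB2HSV)
    m=cv2.inRange(hsv,np.array(lo),np.array(hi)); k=np.zeros_like(m); k[y0:y1,x0:x1]=m[y0:y1,x0:x1]
    cs,_=cv2.findContours(k,cv2.RETR_EXTERNAL,cv2.CHAIN_APPROX_NONE)
    return [q for q in cs if cv2.contourArea(q)>=amin]
def describe(c,q,z):
    w=ray(c,q[:,0,:],z)[:,:2].astype(np.float32)
    m=cv2.moments(w.reshape(-1,1,2)); ctr=np.array([m["m10"],m["m01"]])/m["m00"]
    r=cv2.minAreaRect(w); b=cv2.boxPoints(r); e=[b[1]-b[0],b[2]-b[1]]; L=[np.linalg.norm(v) for v in e]
    v=e[int(L[1]>L[0])]; return ctr.round(1),np.round(r[0],1),np.round(sorted(L),1),round(np.degrees(np.arctan2(v[1],v[0]))%180,1)
E
python3 - <<'E'
from h import *
t=cap("top");s=cap("side")
hsv=cv2.cvtColor(t["image"],cv2.COLOR_RGB2HSV)
for p in[(237,175),(346,177),(389,246),(197,256),(293,215),(299,243),(290,262)]: print(p,hsv[p[1],p[0]])
for n,c,bx in(("top",t,(150,130,430,310)),("side",s,(200,190,400,410))):
    for q in blobs(c,(3,120,90),(16,255,255),bx,150): print(n,q.mean(0).round(),*describe(c,q,5))
a=cv2.resize(t["image"][190:310,240:340],None,fx=5,fy=5,interpolation=cv2.INTER_CUBIC)
b=cv2.resize(s["image"][200:320,270:330+80],None,fx=5,fy=5,interpolation=cv2.INTER_CUBIC)
cv2.imwrite("pics/crop.png",cv2.resize(np.hstack([a,b[:, :]]),(800,533))[...,::-1])
E
```

```text
(237, 175) [ 13 164 232]
(346, 177) [ 13 164 232]
(389, 246) [ 13 164 233]
(197, 256) [ 14 157 245]
(293, 215) [ 19 174 188]
(299, 243) [ 19 175 203]
(290, 262) [ 90   3 202]
top [[197. 256.]] [458.6 239.6] [458.5 239.6] [90.4 91.1] 77.8
top [[388. 246.]] [ 496.7 -224.6] [ 496.6 -225.3] [78.5 81. ] 91.8
top [[237. 175.]] [661.2 151.9] [660.9 151.7] [56.5 56.8] 156.3
top [[346. 176.]] [ 666.  -116.5] [ 666.  -116.6] [55.2 82.7] 67.1
side [[338. 370.]] [456. 239.] [456.2 238.9] [90.7 92.5] 77.9
side [[231. 315.]] [658.3 151.3] [657.9 151. ] [56.6 59.1] 140.3
side [[262. 229.]] [ 663.4 -116.8] [ 663.3 -116.7] [56.2 85.3] 66.9
side [[344. 209.]] [ 494.2 -225.6] [ 494.5 -224.9] [80.  84.1] 99.9
```

View pics/crop.png

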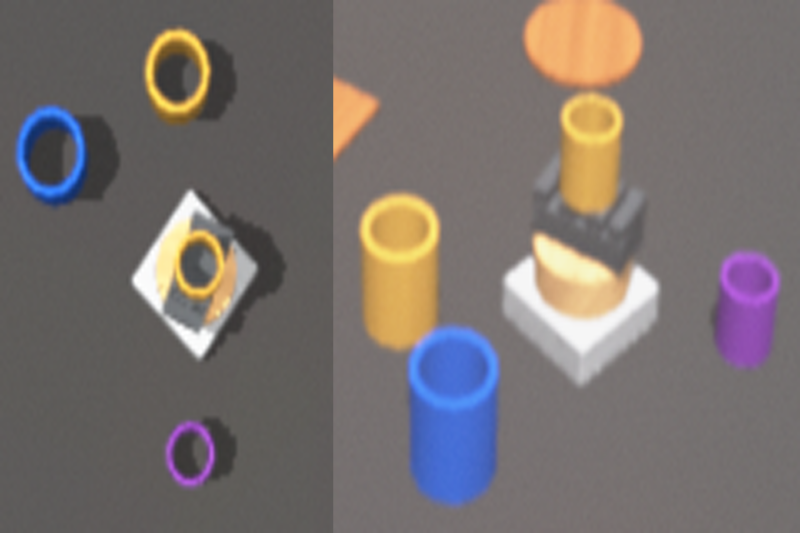

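The crop confirms it: the sleeve on the pile is brass, and smaller than the loose brass one. Blue and purple are excluded. Rests agree across the two views to about 2.5 mm, with the right sizes. Next I measure the pile.

Run:
```python
from h import *
t=cap("top");s=cap("side")
P=[]
for n,c,bx in(("top",t,(275,228,322,275)),("side",s,(320,215,372,290))):
    for lo in((15,150,90),):
        for q in blobs(c,lo,(26,255,255),bx,30):
            x,y,w,h=cv2.boundingRect(q); print(n,(x,y,w,h),describe(c,q,91)[:3]); P.append((x+w/2-.5,y+h/2-.5))
    for q in blobs(c,(15,150,90),(26,255,255),(270,190,305,225) if n=="top" else(270,235,305,285),60): print("loose",describe(c,q,25)[:3])
    for q in blobs(c,(100,150,60),(130,255,255),(230,200,330,320),60): print("blue",describe(c,q,25)[:3])
    for q in blobs(c,(0,0,0),(179,90,95),bx,30): print("dark",cv2.boundingRect(q))
    for q in blobs(c,(0,0,150),(179,60,255),bx,30): print(n,"bright",cv2.boundingRect(q),describe(c,q,22))
print(P)
if len(P)==2: print(tri(t,P[0],s,P[1]))
```

```text
top (293, 242, 14, 15) (array([474.5,  -7.3]), array([475. ,  -7.4]), array([29.8, 32.2], dtype=float32))
loose (array([582.7,  11.1]), array([582. ,  10.9]), array([43.6, 48.9], dtype=float32))
blue (array([536.4, 100.5]), array([536.3, 101. ]), array([48.2, 51.1], dtype=float32))
dark (275, 228, 47, 47)
top bright (280, 233, 37, 38) (array([473.5,   1. ]), array([475.1,  -4.1]), array([66.4, 66.7], dtype=float32), np.float32(51.6))
side (340, 230, 15, 16) (array([470.1,   2.5]), array([469.9,   1.4]), array([26.8, 46.9], dtype=float32))
side (341, 223, 14, 7) (array([473., -35.]), array([472.6, -36.3]), array([20. , 25.6], dtype=float32))
loose (array([576.4,  23.8]), array([578.2,  21.8]), array([40. , 63.9], dtype=float32))
loose (array([585.4, -23. ]), array([585.3, -22.6]), array([32.6, 34.5], dtype=float32))
blue (array([533.4,  91.5]), array([533.3,  92.1]), array([ 47. , 101.6], dtype=float32))
side bright (321, 257, 47, 30) (array([471.4,  19.1]), array([472.3,   3.1]), array([83.1, 84.4], dtype=float32), np.float32(51.7))
side bright (331, 254, 20, 9) (array([484.4, -19.4]), array([482.8, -18. ]), array([11.5, 41.4], dtype=float32), np.float32(158.0))
[(299.5, 249.0), (347.0, 237.5), (347.5, 226.0)]
```

```bash
python3 -m creep '[[[11,-19.7,-2,0,0,0],[11,-19.7,-2,0,0,0],[11,-19.7,-2,0,0,0],[11,-19.7,-2,0,0,0],[11,-19.7,-2,0,0,0],[11,-19.7,-2,0,0,0],[11,-19.7,-2,0,0,0],[11,-19.7,-2,0,0,0],[11,-19.7,-2,0,0,0],[11,-19.7,-2,0,0,0],[11,-19.7,-2,0,0,0],[11,-19.7,-2,0,0,0],[11,-19.7,-2,0,0,0],[11,-19.7,-2,0,0,0],[11,-19.7,-2,0,0,0],[11,-19.7,-2,0,0,0],[11,-19.7,-2,0,0,0],[11,-19.7,-2,0,0,0]]]' 85 40
python3 - <<'E'
from h import *
s=cap("side"); c=cap("top")
print(ray(s,(347,234),91), ray(s,(347,234.5),91))
cv2.imwrite("pics/a.png",cv2.resize(np.hstack([s["image"][130:330,260:460],c["image"][150:350,200:400]]),(800,400))[...,::-1])
E
```

```text
time_s: 1.8
eef_pos: [473.6, -5.7, 254.1]
ee_rot: [0.0, 0.193, 0.981, 0.0]
force: [-0.2, -0.2, -0.1]
grip_width: 0.997
grip_force: 0.0
[[470.76789918 -10.00760381  91.        ]] [[470.60749476  -8.41539239  91.        ]]
```

View pics/a.png

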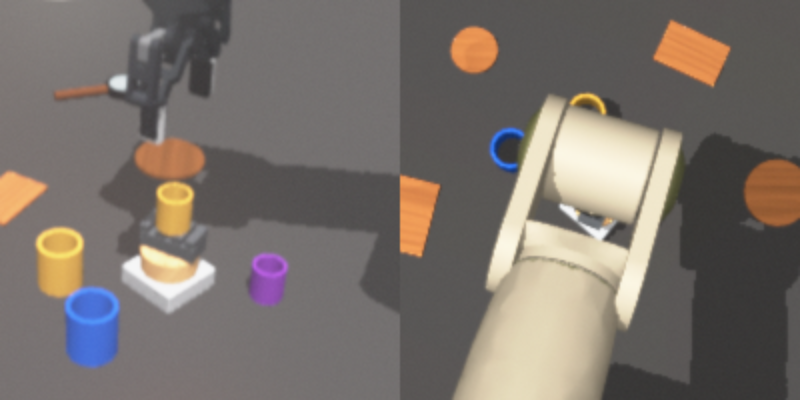

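The gripper is above the pile: fingers at crop (150,120) and (200,75), sleeve at (175,205). Sleeve is about (473,-8). Descending and closing.

```bash
python3 -m creep '[[[0,-0.1,-1.5,0,0,0],[0,-0.1,-2.5,0,0,0],[0,-0.1,-3.3,0,0,0],[0,-0.1,-3.8,0,0,0],[0,-0.1,-4.12,0,0,0],[0,-0.1,-4.12,0,0,0],[0,-0.1,-4.12,0,0,0]]]' 85 30 && python3 -m creep '[[[0,0,0,0,0,0],[0,0,0,0,0,0],[0,0,0,0,0,0],[0,0,0,0,0,0],[0,0,0,0,0,0],[0,0,0,0,0,0],[0,0,0,0,0,0],[0,0,0,0,0,0],[0,0,0,0,0,0],[0,0,0,0,0,0]]]' 20 30
```

```text
time_s: 2.48
eef_pos: [474.2, -8.9, 151.4]
ee_rot: [0.0, 0.193, 0.981, -0.0]
force: [0.2, -0.3, 1.2]
grip_width: 0.996
grip_force: 0.0
time_s: 3.32
eef_pos: [474.2, -9.3, 151.4]
ee_rot: [0.0, 0.193, 0.981, -0.0]
force: [-1.2, 0.9, 6.0]
grip_width: 0.389
grip_force: 29.6
```

```bash
python3 -m creep '[[[0,0,0.3,0,0,0],[0,0,1,0,0,0],[0,0,2,0,0,0],[2,2,2.4,0,0,0],[7.4,6.4,2.4,0,0,0],[7.4,6.4,2.4,0,0,0],[7.4,6.4,2.4,0,0,0],[7.4,6.4,2.4,0,0,0],[7.4,6.4,2.4,0,0,0],[7.4,6.4,2.4,0,0,0],[7.4,6.4,2.4,0,0,0],[7.4,6.4,2.4,0,0,0],[7.4,6.4,2.4,0,0,0]]]'
python3 - <<'E'
from h import *
s=cap("side"); c=cap("top")
print(ctrl.sense()["eef_pos"])
a=s["image"][200:350,150:350]; b=c["image"][100:250,170:370]
cv2.imwrite("pics/b.png",cv2.resize(np.hstack([a,b]),(800,300),interpolation=cv2.INTER_CUBIC)[...,::-1])
for q in blobs(s,(15,150,90),(26,255,255),(180,190,270,330),20): print(cv2.boundingRect(q))
# swage now
for n,c,bx in(("top",c,(275,228,322,275)),):
    hsv=cv2.cvtColor(c["image"],cv2.COLOR_RGB2HSV); print(hsv[236:270:2,282:318:2,2])
E
```

```text
time_s: 4.4
eef_pos: [658.4, 150.0, 211.3]
ee_rot: [-0.0, 0.194, 0.981, -0.0]
force: [0.5, 0.5, -1.5]
grip_width: 0.388
grip_force: 30.2
[658.58915437 149.99346746 211.54509314]
(222, 237, 14, 29)
[[ 90  89  88  90  90  90 158 175 169 155  73  57  58  57  56  58  58  59]
 [ 89  90  90  88  88 155 175 170  93 105 143  80  54  57  56  56  55  59]
 [ 90  90  89  93 177 188 211 197  77  77  80  97  65  58  57  56  56  58]
 [ 89  90  91 169 227 212 210 129  78  72  71  76  76  75  61  57  57  56]
 [ 87  88 153 219 213 211 195  83  80  76  74  69  74  84 142  62  57  58]
 [ 88 136 242 208 207 209 131  78  77  79  79  75  79 122 152 150  68  59]
 [118 243 244 207 200 190  79  76  78  78  79  79  84 204 194 174 160  75]
 [236 248 234 212 198 149  78  78  73  76  79  78 132 218 214 178 176 156]
 [248 247 235 225 200  88  78  77  76  77  70  80 195 207 197 176 172  83]
 [246 248 245 232 171  75  76  78  79  78  78 114 208 212 179 177  94  57]
 [145 243 247 248 100  75  72  78  77  79  78 202 220 213 169 115  58  58]
 [ 92 125 242 213  78  79  77  77  71  77 101 217 219 187 126  60  58  57]
 [ 90  91 110 178  99  77  77  77  78  78 174 224 175 145  62  57  57  57]
 [ 91  91  89  98 192 195 105  77  79  91 177 173 163  65  56  59  57  56]
 [ 89  91  89  90  96 186 240 158 101 148 177 167  73  57  58  58  57  54]
 [ 90  90  91  91  91  93 146 177 179 179 174  86  57  57  56  59  57  58]
 [ 89  90  90  90  90  92  90 105 170 178 104  58  58  58  56  57  59  58]]
```

View pics/b.png

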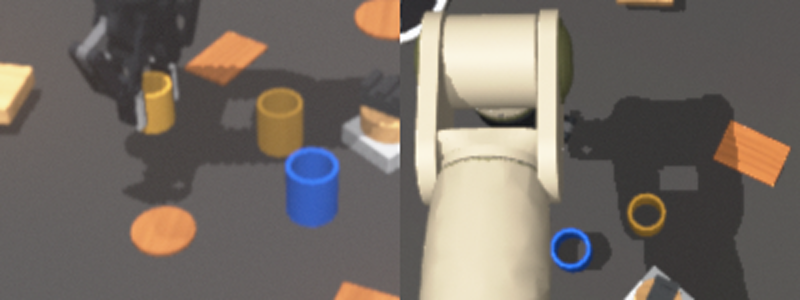

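Run:
```python
from h import *
s=cap("side"); c=cap("top")
e=ctrl.sense()["eef_pos"]; print(e)
a=np.linspace(0,6.283,60)
for dx in(-4,-2,0,2,4):
    X=[[e[0]+dx+17*np.cos(t),e[1]+17*np.sin(t),z] for t in a for z in(132,170)]
    p=proj(s,X); print(dx,p.min(0).round(1),p.max(0).round(1))
for lo in((66,84),(62,100)):
  for q in blobs(c,(0,0,lo[0]),(179,80,lo[1]),(281,233,318,270),60):
    print(cv2.boundingRect(q),cv2.contourArea(q),*describe(c,q,68))
  # opened
hsv=cv2.cvtColor(c["image"],cv2.COLOR_RGB2HSV); m=cv2.inRange(hsv,np.array((0,0,66)),np.array((179,80,85)))
k=np.zeros_like(m);k[233:271,281:318]=m[233:271,281:318]; k=cv2.morphologyEx(k,cv2.MORPH_OPEN,np.ones((4,4),np.uint8))
cs,_=cv2.findContours(k,cv2.RETR_EXTERNAL,cv2.CHAIN_APPROX_NONE)
for q in cs:
  if cv2.contourArea(q)>60: print("open",cv2.boundingRect(q),*describe(c,q,68))
big=cv2.resize(np.hstack([np.dstack([k[230:275,275:320]]*3),c["image"][230:275,275:320]]),None,fx=8,fy=8,interpolation=cv2.INTER_NEAREST)
cv2.imwrite("pics/sw.png",big[...,::-1])
```

```text
[658.73947674 150.22855709 211.4494068 ]
-4 [214.5 235. ] [237.7 266.3]
-2 [213.3 234.9] [236.5 266.2]
0 [212.1 234.7] [235.3 266. ]
2 [210.9 234.6] [234.2 265.9]
4 [209.7 234.5] [233.  265.8]
(290, 235, 21, 29) 235.5 [472.7  -6.3] [475.9  -7.3] [29. 63.] 153.0
(281, 257, 16, 13) 93.0 [439.   22.7] [443.5  17. ] [27.9 34.9] 91.8
(290, 233, 28, 37) 269.0 [473.   -7.2] [471.9  -9.3] [61.9 62.2] 51.9
(281, 233, 15, 16) 100.0 [501.5  26.1] [496.   19.8] [32.7 35.2] 2.0
open (292, 241, 17, 24) [469.9  -8.6] [470.5  -8.5] [25.6 57.4] 157.3
```

View pics/sw.png

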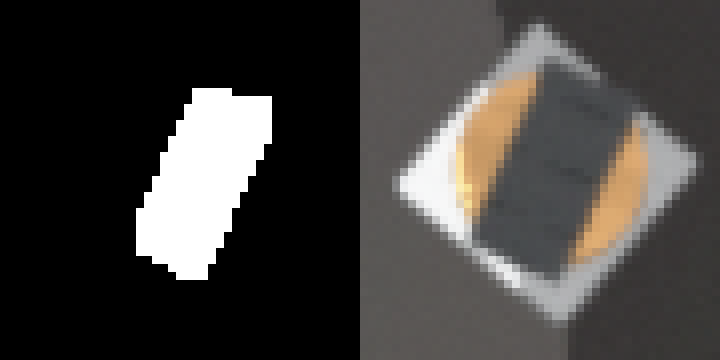

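Mask and picture agree: swage mask corners at about (298,238), (309.5,243.5), (300,264.5) and (289.5,260), long axis about 157° world. The sleeve is centred in the grip, so I lower it onto the small disc.

```bash
python3 -m creep '[[[0,0.05,-1.5,0,0,0],[0,0.05,-3,0,0,0],[0,0.05,-4,0,0,0],[0,0.05,-4.6,0,0,0],[0,0.05,-4.9,0,0,0],[0,0.05,-5.0,0,0,0],[0,0.05,-5.05,0,0,0],[0,0.05,-5.08,0,0,0],[0,0.05,-5.1,0,0,0],[0,0.05,-5.1,0,0,0]]]'
python3 - <<'E'
from h import *
c=cap("top")
p=np.array([[541,65],[637,108],[560,276],[475,242]])
p=np.c_[(p[:,0]-360)/8+274.5,p[:,1]/8+229.5]
w=ray(c,p,72)[:,:2];print(p,w.round(1),w.mean(0)); 
for i,j in((0,1),(1,2),(3,2),(0,3)): d=w[j]-w[i];print(np.linalg.norm(d),np.degrees(np.arctan2(d[1],d[0])))
print(-c["R"].T@c["t"])
E
```

```text
time_s: 5.43
eef_pos: [659.5, 152.1, 84.6]
ee_rot: [0.001, 0.193, 0.981, 0.0]
force: [0.5, -0.9, 0.5]
grip_width: 0.391
grip_force: 30.3
[[297.125 237.625]
 [309.125 243.   ]
 [299.5   264.   ]
 [288.875 259.75 ]] [[502.9  -1.2]
 [491.3 -29.5]
 [441.7  -8.6]
 [450.8  16.3]] [471.68382404  -5.76831157]
30.608918469949867 -112.4006773230891
53.77776397701848 157.17093781936612
26.528159344203672 -110.01330162874271
55.00600201666942 161.45803964023952
[ 361.04047518    5.09034534 1452.07551565]
```

```bash
python3 -m creep '[[[0,0,-0.02,0,0,0],[0,0,-0.03,0,0,0],[0,0,-0.03,0,0,0]]]' && python3 -m creep '[[[0,0,0,0,0,0],[0,0,0,0,0,0],[0,0,0,0,0,0],[0,0,0,0,0,0],[0,0,0,0,0,0],[0,0,0,0,0,0],[0,0,1,0,0,0],[0,0,2.2,0,0,0],[0,0,3.6,0,0,0],[-1,-1,4.4,0,0,0],[-7.5,-6.35,4.4,0,0,0],[-7.5,-6.35,4.4,0,0,0],[-7.5,-6.35,4.4,0,0,0],[-7.5,-6.35,4.4,0,0,0],[-7.5,-6.35,4.4,0,0,0],[-7.5,-6.35,4.4,0,0,0],[-7.5,-6.35,4.4,0,0,0],[-7.5,-6.35,4.4,0,0,0],[-7.5,-6.35,4.4,0,0,0]]]' 80
python3 - <<'E'
from h import *
c=cap("top");s=cap("side")
print(ctrl.sense()["eef_pos"])
for n,k,bx in(("top",c,(215,150,260,200)),("side",s,(205,280,260,340))):
    for q in blobs(k,(17,150,90),(26,255,255),bx,20): print(n,cv2.boundingRect(q),*describe(k,q,24))
    for q in blobs(k,(3,120,90),(26,255,255),bx,20): print(n,"all",cv2.boundingRect(q),*describe(k,q,5))
cv2.imwrite("pics/d.png",cv2.resize(np.hstack([c["image"][145:205,205:265],s["image"][280:340,200:260],s["image"][205:285,305:385][::1,::1][10:70,10:70]]),(780,260),interpolation=cv2.INTER_CUBIC)[...,::-1])
E
```

```text
time_s: 5.73
eef_pos: [659.6, 152.1, 84.5]
ee_rot: [0.001, 0.193, 0.981, 0.0]
force: [-2.5, -0.8, 9.1]
grip_width: 0.388
grip_force: 31.0
time_s: 7.32
eef_pos: [472.5, -6.2, 192.8]
ee_rot: [0.001, 0.193, 0.981, 0.0]
force: [0.3, 1.3, -1.2]
grip_width: 0.936
grip_force: 0.0
[472.24850243  -6.08742847 192.56118003]
top (227, 166, 16, 16) [660.4 155.6] [661.  154.6] [34.5 38.5] 46.7
top all (225, 163, 24, 24) [661.1 152.1] [660.9 151.8] [56.6 56.7] 155.1
side (222, 296, 19, 26) [656.3 154.4] [656.9 153.7] [30.1 64.6] 108.9
side all (216, 294, 32, 34) [661.4 142.1] [661.2 139.2] [55.6 85.4] 104.6
```

View pics/d.png

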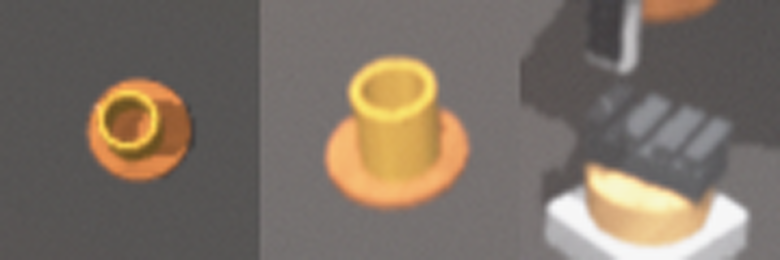

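```bash
python3 -m creep '[[[0,0,-1,0,0,0],[0,0,-1.8,0,0,0],[0,0,-2.4,0,0,0],[0,0,-2.7,0,0,0],[0,0,-2.82,0,0,0],[0,0,-2.82,0,0,0]]]' 60 60 && python3 -m creep '[[[0,0,0,0,0,0],[0,0,0,0,0,0],[0,0,0,0,0,0],[0,0,0,0,0,0],[0,0,0,0,0,0],[0,0,0,0,0,0],[0,0,0,0,0,0],[0,0,0,0,0,0]]]' 20 60
python3 - <<'E'
from h import *
c=cap("top");s=cap("side")
# sleeve rim (z43) & pad (z5) from picture, scale 260/60
f=lambda x,y,ox,oy:(x*60/260-.5+ox,y*60/260-.5+oy)
print("top rim",ray(c,f(129,121,205,145),43),"pad",ray(c,f(139,129.5,205,145),5))
print("side rim",ray(s,f(393-260,91,200,280),43),"pad bottom/left/right", ray(s,f(397-260,0,200,280),5)[0,:1])
cv2.imwrite("pics/e.png",cv2.resize(s["image"][200:290,300:400],(600,540),interpolation=cv2.INTER_CUBIC)[...,::-1])
E
```

```text
time_s: 7.92
eef_pos: [471.8, -6.4, 121.9]
ee_rot: [-0.0, 0.193, 0.981, 0.0]
force: [-0.4, -0.1, 0.1]
grip_width: 0.705
grip_force: 0.0
time_s: 8.58
eef_pos: [472.1, -6.8, 123.2]
ee_rot: [0.001, 0.193, 0.981, -0.0]
force: [0.0, 0.7, 5.9]
grip_width: 0.334
grip_force: 60.4
top rim [[658.29118496 154.38351748  43.        ]] pad [[661.59069033 152.5287671    5.        ]]
side rim [[656.28316532 154.10823985  43.        ]] pad bottom/left/right [684.98544677]
```

View pics/e.png

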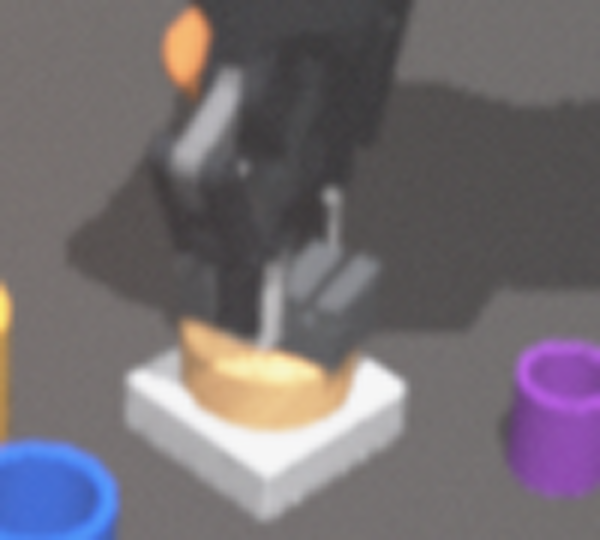

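Swage gripped on its long sides: pads at crop (270,310), round block untouched at (265,380). Lifting it and carrying it to the oblong, turned -90.7°.

```bash
python3 -m creep '[[[0,0,0.3,0,0,0],[0,0,1,0,0,0],[0,0,2.2,0,0,0],[1,-1,2.4,0,0,-1],[7.7,-4.4,2.4,0,0,-18.14],[7.7,-4.4,2.4,0,0,-18.14],[7.7,-4.4,2.4,0,0,-18.14],[7.7,-4.4,2.4,0,0,-18.14],[7.7,-4.4,2.4,0,0,-18.14],[7.7,-4.4,2.4,0,0,-18.14],[7.7,-4.4,2.4,0,0,-18.14],[7.7,-4.4,2.4,0,0,-18.14],[7.7,-4.4,2.4,0,0,-18.14],[7.7,-4.4,2.4,0,0,-18.14],[7.7,-4.4,2.4,0,0,-18.14],[7.7,-4.4,2.4,0,0,-18.14],[7.7,-4.4,2.4,0,0,-18.14],[7.7,-4.4,2.4,0,0,-18.14],[7.7,-4.4,2.4,0,0,-18.14],[7.7,-4.4,2.4,0,0,-18.14]]]'
python3 - <<'E'
from h import *
c=cap("top");s=cap("side")
print(ctrl.sense()["eef_pos"],ctrl.sense()["ee_rot"])
# round block seen now
for n,k,bx in(("top",c,(275,228,322,275)),("side",s,(315,230,375,295))):
    for q in blobs(k,(8,60,100),(28,255,255),bx,60): print(n,"round",cv2.boundingRect(q),*describe(k,q,46 if n=="top" else 34))
cv2.imwrite("pics/f.png",cv2.resize(np.hstack([s["image"][150:270,220:380],c["image"][140:260,260:420]]),(800,300),interpolation=cv2.INTER_CUBIC)[...,::-1])
E
```

```text
time_s: 10.35
eef_pos: [663.9, -116.6, 182.2]
ee_rot: [-0.0, 0.833, 0.553, -0.0]
force: [0.2, 0.2, -3.4]
grip_width: 0.336
grip_force: 60.6
[ 663.97929861 -116.66566999  182.15885935] [-8.14005289e-05  8.33383119e-01  5.52695729e-01 -3.88472569e-05]
side round (329, 244, 32, 28) [472.8 -12.3] [471.9 -10.8] [62.  84.2] 99.7
```

View pics/f.png

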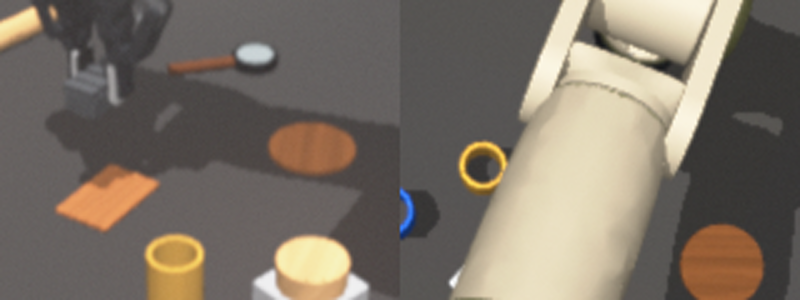

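```bash
python3 -m creep '[[[-0.07,-0.09,-1.5,0,0,0],[-0.07,-0.09,-2.6,0,0,0],[-0.07,-0.09,-3.3,0,0,0],[-0.07,-0.09,-3.7,0,0,0],[-0.07,-0.09,-3.9,0,0,0],[-0.07,-0.09,-3.96,0,0,0],[-0.07,-0.09,-4.0,0,0,0],[-0.07,-0.09,-4.0,0,0,0]]]'
python3 -m creep '[[[0,0,-0.02,0,0,0],[0,0,-0.02,0,0,0]]]'
```

```text
time_s: 11.12
eef_pos: [662.8, -119.1, 83.4]
ee_rot: [0.001, 0.834, 0.552, 0.001]
force: [-0.8, 0.1, -4.0]
grip_width: 0.339
grip_force: 60.4
time_s: 11.28
eef_pos: [662.6, -119.0, 82.5]
ee_rot: [0.001, 0.834, 0.552, 0.0]
force: [0.1, -0.7, -3.8]
grip_width: 0.337
grip_force: 60.4
```

Not touching yet (force is still the weight). Stepping down.

```bash
python3 -m creep '[[[0,0,-0.03,0,0,0],[0,0,-0.04,0,0,0],[0,0,-0.04,0,0,0]]]'; python3 -m creep '[[[0,0,-0.03,0,0,0],[0,0,-0.03,0,0,0]]]'
```

```text
time_s: 11.53
eef_pos: [662.6, -119.0, 82.3]
ee_rot: [0.001, 0.834, 0.552, 0.0]
force: [-3.6, 0.8, 5.3]
grip_width: 0.334
grip_force: 61.8
time_s: 11.7
eef_pos: [662.6, -119.0, 82.2]
ee_rot: [0.001, 0.834, 0.552, 0.0]
force: [-5.6, 1.1, 10.8]
grip_width: 0.341
grip_force: 62.3
```

```bash
python3 -m creep '[[[0,0,0.03,0,0,0],[0,0,0.03,0,0,0],[0,0,0.03,0,0,0],[0,0,0.03,0,0,0],[0,0,0.03,0,0,0],[0,0,0.03,0,0,0],[0,0,0.8,0,0,0],[0,0,2,0,0,0],[0,0,3.4,0,0,0],[-1,1,3.9,0,0,0],[-7.66,4.48,3.9,0,0,0],[-7.66,4.48,3.9,0,0,0],[-7.66,4.48,3.9,0,0,0],[-7.66,4.48,3.9,0,0,0],[-7.66,4.48,3.9,0,0,0],[-7.66,4.48,3.9,0,0,0],[-7.66,4.48,3.9,0,0,0],[-7.66,4.48,3.9,0,0,0]]]' 85
python3 - <<'E'
from h import *
c=cap("top");s=cap("side")
print(ray(s,(344.5,257.5),34))
for n,k,bx in(("top",c,(325,155,370,195)),("side",s,(235,205,295,245))):
    for q in blobs(k,(3,120,90),(16,255,255),bx,20): print(n,"pad",cv2.boundingRect(q),*describe(k,q,5))
    for q in blobs(k,(60,0,60),(179,90,255),bx,20): print(n,"sw",cv2.boundingRect(q),*describe(k,q,18))
for q in blobs(s,(8,60,100),(28,255,255),(315,230,375,295),60): print("round",cv2.boundingRect(q))
cv2.imwrite("pics/g.png",cv2.resize(np.hstack([c["image"][150:205,320:375],s["image"][200:255,235:290],s["image"][235:290,318:373]]),(795,265),interpolation=cv2.INTER_CUBIC)[...,::-1])
E
```

```text
time_s: 13.2
eef_pos: [471.6, -7.3, 177.7]
ee_rot: [0.001, 0.834, 0.552, 0.0]
force: [0.3, -0.7, 0.9]
grip_width: 1.0
grip_force: 0.0
[[472.64059169  -9.21514078  34.        ]]
top pad (327, 160, 38, 33) [ 666.  -116.5] [ 666.  -116.6] [55.2 82.7] 67.1
top sw (335, 166, 24, 19) [ 666.  -116.3] [ 666.9 -116.5] [30.  52.6] 65.3
side pad (243, 221, 40, 21) [ 658.7 -102.5] [ 663.5 -116.8] [56.3 84.2] 67.3
side sw (250, 209, 26, 26) [ 665.7 -126.3] [ 665.2 -125.5] [48.9 84.7] 68.5
round (329, 243, 32, 29)
```

View pics/g.png

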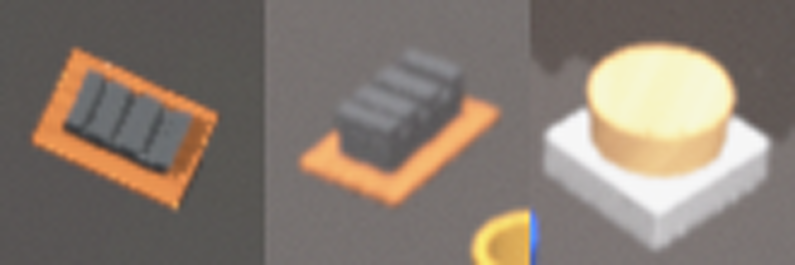

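The swage sits flat, centred and aligned on the oblong: crop centre (130,120) in the left panel and (400,115) in the middle. The round block is at (660,110) in the right panel, about world (472.5,-7.5). Descending on it.

```bash
python3 -m creep '[[[0.04,0,-1,0,0,0],[0.04,0,-2,0,0,0],[0.04,0,-2.6,0,0,0],[0.04,0,-3,0,0,0],[0.04,0,-3.12,0,0,0],[0.04,0,-3.12,0,0,0]]]' 85 30 && python3 -m creep '[[[0,0,0,0,0,0],[0,0,0,0,0,0],[0,0,0,0,0,0],[0,0,0,0,0,0],[0,0,0,0,0,0],[0,0,0,0,0,0],[0,0,0,0,0,0]]]' 45 30
```

```text
time_s: 13.8
eef_pos: [472.0, -7.2, 99.0]
ee_rot: [-0.0, 0.834, 0.552, -0.0]
force: [0.5, -0.5, -0.4]
grip_width: 0.996
grip_force: 0.0
time_s: 14.38
eef_pos: [472.3, -7.1, 100.4]
ee_rot: [0.001, 0.834, 0.552, 0.001]
force: [-1.2, -0.3, 6.2]
grip_width: 0.661
grip_force: 31.9
```

```bash
python3 -m creep '[[[0,0,0.3,0,0,0],[0,0,1,0,0,0],[0,0,1.6,0,0,0],[0.2,-1.5,1.6,0,0,0],[0.89,-8.72,1.6,0,0,0],[0.89,-8.72,1.6,0,0,0],[0.89,-8.72,1.6,0,0,0],[0.89,-8.72,1.6,0,0,0],[0.89,-8.72,1.6,0,0,0],[0.89,-8.72,1.6,0,0,0],[0.89,-8.72,1.6,0,0,0],[0.89,-8.72,0.6,0,0,0],[0.89,-8.72,-0.1,0,0,0],[0.89,-8.72,-0.4,0,0,0],[0.89,-8.72,-0.55,0,0,0],[0.89,-8.72,-0.6,0,0,0],[0.89,-8.72,-0.6,0,0,0]]]'
python3 -m creep '[[[0,0,-0.03,0,0,0],[0,0,-0.06,0,0,0],[0,0,-0.06,0,0,0]]]'
python3 - <<'E'
from h import *
c=cap("top");s=cap("side")
for n,k,bx in(("top",c,(275,228,322,275)),("side",s,(315,230,375,295))):
    for q in blobs(k,(0,0,135),(179,60,255),bx,60):
        print(n,"sq",cv2.boundingRect(q),*describe(k,q,22))
E
```

```text
time_s: 15.8
eef_pos: [494.4, -224.6, 85.1]
ee_rot: [0.0, 0.834, 0.552, 0.0]
force: [-0.0, -0.4, -1.1]
grip_width: 0.66
grip_force: 32.5
time_s: 16.05
eef_pos: [494.3, -225.0, 83.5]
ee_rot: [0.001, 0.834, 0.552, 0.0]
force: [0.8, 0.5, 1.3]
grip_width: 0.664
grip_force: 32.7
top sq (275, 263, 15, 12) [428.4  37.6] [432.5  32.5] [26.4 33.6] 91.8
top sq (280, 233, 37, 38) [475.   -4.3] [475.1  -4.3] [66.9 66.9] 51.2
side sq (321, 249, 47, 38) [472.1   2.9] [472.    2.9] [82.7 83.4] 51.3
```

```bash
python3 -m creep '[[[0,0,-0.03,0,0,0],[0,0,-0.03,0,0,0]]]'; python3 -m creep '[[[0,0,0,0,0,0],[0,0,0,0,0,0],[0,0,0,0,0,0],[0,0,0,0,0,0],[0,0,0.8,0,0,0],[0,0,2,0,0,0],[0,0,3,0,0,0],[-0.2,2,3,0,0,-1],[-0.88,8.82,3,0,0,-3.16],[-0.88,8.82,3,0,0,-3.16],[-0.88,8.82,3,0,0,-3.16],[-0.88,8.82,3,0,0,-3.16],[-0.88,8.82,3,0,0,-3.16],[-0.88,8.82,3,0,0,-3.16],[-0.88,8.82,3,0,0,-3.16],[-0.88,8.82,3,0,0,-3.16],[-0.88,8.82,3,0,0,-3.16]]]' 85
python3 - <<'E'
from h import *
c=cap("top");s=cap("side")
e=ctrl.sense();print(e["eef_pos"])
q=e["ee_rot"];print(2*np.degrees(np.arctan2(q[2],q[1]))-90)
for n,k,bx in(("top",c,(360,215,420,275)),("side",s,(315,175,375,235))):
    for q in blobs(k,(8,60,100),(28,255,255),bx,60): print(n,"all",cv2.boundingRect(q),*describe(k,q,5))
    for q in blobs(k,(15,60,100),(28,255,255),bx,60): print(n,"rnd",cv2.boundingRect(q),*describe(k,q,17))
cv2.imwrite("pics/i.png",cv2.resize(np.hstack([c["image"][215:275,360:420],s["image"][180:240,315:375],s["image"][230:290,315:375]]),(780,260),interpolation=cv2.INTER_CUBIC)[...,::-1])
E
```

```text
time_s: 16.32
eef_pos: [494.3, -225.0, 83.4]
ee_rot: [0.001, 0.834, 0.552, 0.0]
force: [-3.0, 3.8, 12.1]
grip_width: 0.659
grip_force: 33.8
time_s: 17.73
eef_pos: [472.3, -5.6, 157.1]
ee_rot: [0.0, 0.902, 0.432, -0.0]
force: [-0.4, -1.7, 0.5]
grip_width: 0.996
grip_force: 0.0
[472.17863334  -5.46589729 157.05989778]
-38.86864441908831
top all (372, 229, 34, 35) [ 497.1 -225.7] [ 497.2 -226. ] [80.5 80.9] 46.4
top rnd (377, 233, 25, 25) [ 497.8 -224.4] [ 497.9 -224.7] [58.4 58.6] 1.0
side all (333, 200, 21, 21) [ 497.6 -210.4] [ 496.8 -220.3] [42.2 84. ] 100.9
side rnd (334, 201, 18, 14) [ 500.1 -203.9] [ 505.  -206.5] [26.2 59.6] 134.3
```

View pics/i.png

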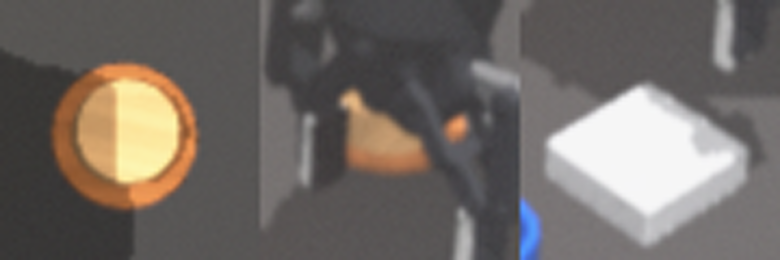

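The round block sits centred on its rest (left panel, centre (128,132) against rest (126,136)). The square block is clear at (645,150). Descending on it.

```bash
python3 -m creep '[[[0,0.04,-1,0,0,0],[0,0.04,-2,0,0,0],[0,0.04,-2.8,0,0,0],[0,0.04,-3.2,0,0,0],[0,0.04,-3.4,0,0,0],[0,0.04,-3.4,0,0,0]]]' 85 100 && python3 -m creep '[[[0,0,0,0,0,0],[0,0,0,0,0,0],[0,0,0,0,0,0],[0,0,0,0,0,0],[0,0,0,0,0,0],[0,0,0,0,0,0]]]' 50 100
python3 - <<'E'
from h import *
s=cap("side");print(ray(s,(343.7,263.4),22))
cv2.imwrite("pics/j.png",cv2.resize(s["image"][220:295,300:400],(600,450),interpolation=cv2.INTER_CUBIC)[...,::-1])
E
```

```text
time_s: 18.33
eef_pos: [472.0, -3.7, 71.7]
ee_rot: [-0.0, 0.902, 0.432, -0.0]
force: [0.3, 0.9, 0.2]
grip_width: 0.994
grip_force: 0.0
time_s: 18.83
eef_pos: [473.1, -3.8, 74.1]
ee_rot: [0.001, 0.902, 0.432, 0.001]
force: [-2.0, -1.0, 11.4]
grip_width: 0.744
grip_force: 111.8
[[473.23468921  -5.40894354  22.        ]]
```

View pics/j.png

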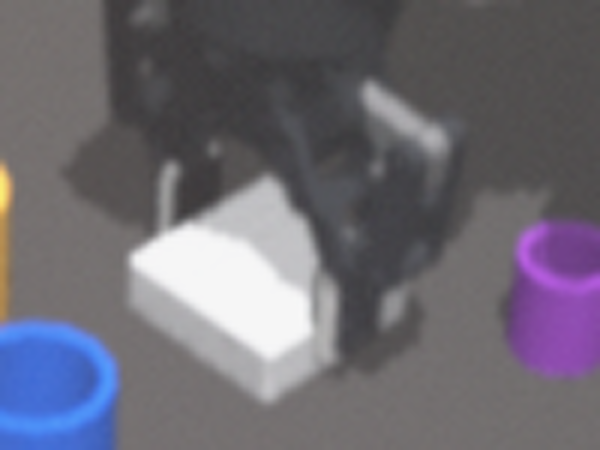

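Both fingers are on opposite faces of the square block: crop (165,195) and (330,310). Lifting and carrying it to the square rest, turned +26.7°.

```bash
python3 -m creep '[[[0,0,0.3,0,0,0],[0,0,1,0,0,0],[0,0,2.2,0,0,0],[0,0,3.2,0,0,0],[-0.3,1.5,3.2,0,0,1],[-0.66,3,3.2,0,0,2],[-0.66,9.74,3.2,0,0,5.34],[-0.66,9.74,3.2,0,0,5.34],[-0.66,9.74,3.2,0,0,5.34],[-0.66,9.74,3.2,0,0,5.34],[-0.66,9.74,3.2,0,0,5.34],[-0.66,9.74,3.2,0,0,5.34],[-0.66,9.74,3.2,0,0,5.34],[-0.66,9.74,3.2,0,0,5.34],[-0.66,9.74,2,0,0,5.34],[-0.66,9.74,1.2,0,0,5.34],[-0.66,9.74,0.7,0,0,5.34],[-0.66,9.74,0.7,0,0,5.34],[-0.66,9.74,0.7,0,0,5.34]]]'
python3 - <<'E'
from h import *
s=cap("side");c=cap("top")
e=ctrl.sense();print(e["eef_pos"])
q=e["ee_rot"];print(2*np.degrees(np.arctan2(q[2],q[1]))-90)
cv2.imwrite("pics/k.png",cv2.resize(s["image"][310:430,270:410],(700,600),interpolation=cv2.INTER_CUBIC)[...,::-1])
E
```

```text
time_s: 20.47
eef_pos: [455.7, 239.1, 89.7]
ee_rot: [-0.0, 0.778, 0.628, -0.0]
force: [0.3, 0.3, -7.2]
grip_width: 0.74
grip_force: 113.8
[456.28410071 239.69170993  90.80799416]
-12.131848976112252
```

View pics/k.png

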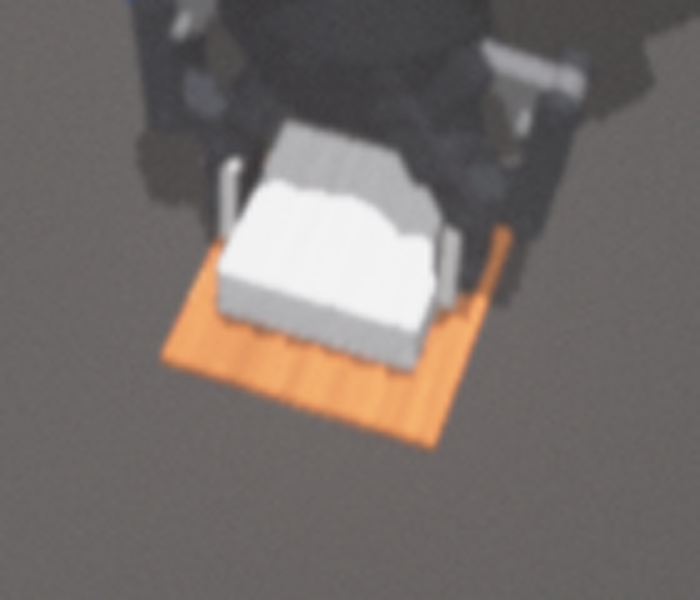

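The block is level, aligned with its rest and hovering over it. Lowering the last 12 mm.

```bash
python3 -m creep '[[[0,0,-0.2,0,0,0],[0,0,-0.35,0,0,0],[0,0,-0.43,0,0,0],[0,0,-0.46,0,0,0],[0,0,-0.46,0,0,0]]]'; python3 -m creep '[[[0,0,-0.04,0,0,0],[0,0,-0.06,0,0,0],[0,0,-0.06,0,0,0]]]'
```

```text
time_s: 20.98
eef_pos: [455.6, 240.0, 79.2]
ee_rot: [0.0, 0.778, 0.629, -0.0]
force: [-5.6, -3.7, 5.9]
grip_width: 0.743
grip_force: 115.5
time_s: 21.23
eef_pos: [455.6, 240.0, 79.1]
ee_rot: [0.0, 0.777, 0.629, 0.0]
force: [-12.5, -6.3, 24.4]
grip_width: 0.741
grip_force: 117.9
```

```bash
python3 -m creep '[[[0,0,0.06,0,0,0],[0,0,0.06,0,0,0],[0,0,0.06,0,0,0],[0,0,0.06,0,0,0],[0,0,0.06,0,0,0],[0,0,0.8,0,0,0],[0,0,2,0,0,0],[0,0,3.2,0,0,0],[0.5,-0.5,3.8,0,0,0],[8,-3.45,3.8,0,0,0],[8,-3.45,3.8,0,0,0],[8,-3.45,3.8,0,0,0],[8,-3.45,3.8,0,0,0],[8,-3.45,3.8,0,0,0],[8,-3.45,3.8,0,0,0],[8,-3.45,3.8,0,0,0],[8,-3.45,3.8,0,0,0]]]' 85 30
python3 - <<'E'
from h import *
s=cap("side");c=cap("top")
print(ctrl.sense()["eef_pos"])
for n,k,bx in(("top",c,(160,225,235,290)),("side",s,(295,330,385,405))):
    for q in blobs(k,(3,120,90),(18,255,255),bx,60): print(n,"pad",cv2.boundingRect(q),*describe(k,q,5))
    for q in blobs(k,(0,0,120),(179,60,255),bx,60): print(n,"sq",cv2.boundingRect(q),*describe(k,q,27 if n=="top" else 16))
cv2.imwrite("pics/l.png",cv2.resize(np.hstack([c["image"][220:295,160:235],s["image"][325:400,300:375],s["image"][265:340,195:270]]),(795,265),interpolation=cv2.INTER_CUBIC)[...,::-1])
E
```

```text
time_s: 22.65
eef_pos: [655.0, 154.1, 171.1]
ee_rot: [-0.0, 0.778, 0.629, -0.0]
force: [-0.1, 0.4, -0.1]
grip_width: 0.994
grip_force: 0.0
[654.70528993 154.57663876 171.8137346 ]
top sq (177, 280, 58, 10) [387.5 209.2] [388.6 212.5] [ 21.3 135.1] 91.8
top sq (177, 225, 58, 57) [469.9 213.2] [464.6 216. ] [134.  135.2] 92.4
side pad (303, 342, 69, 57) [453.  257.2] [456.1 239. ] [90.  91.3] 78.0
side sq (313, 338, 53, 50) [455.5 234.1] [456.8 234.1] [71.8 83.6] 78.5
```

View pics/l.png

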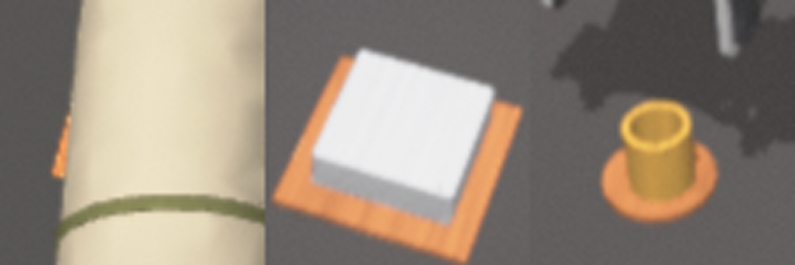

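The square block is flat, aligned and centred (middle panel). The sleeve stands about 2.5 mm off its rest's centre (right panel, (658,150) against rest (659,182)), so I'll nudge it into the middle while I'm here.

```bash
python3 -m creep '[[[0.07,-0.03,-1,0,0,0],[0.07,-0.03,-2,0,0,0],[0.07,-0.03,-2.8,0,0,0],[0.07,-0.03,-3.2,0,0,0],[0.07,-0.03,-3.42,0,0,0],[0.07,-0.03,-3.42,0,0,0]]]' 85 30 && python3 -m creep '[[[0,0,0,0,0,0],[0,0,0,0,0,0],[0,0,0,0,0,0],[0,0,0,0,0,0],[0,0,0,0,0,0],[0,0,0,0,0,0],[0,0,0,0,0,0],[0,0,0,0,0,0],[0,0,0,0,0,0]]]' 20 30 && python3 -m creep '[[[0,0,0.1,0,0,0],[0,0,0.2,0,0,0],[0.05,-0.09,0.2,0,0,0],[0.05,-0.09,0.2,0,0,0],[0.05,-0.09,0.1,0,0,0],[0.05,-0.09,0.03,0,0,0],[0.05,-0.09,0,0,0,0],[0.05,-0.09,0,0,0,0]]]'
python3 - <<'E'
from h import *
s=cap("side")
p=np.array([[360,50],[494,90],[452,197],[313,152]]);p=np.c_[(p[:,0]-265)/3.533+299.5,p[:,1]/3.533+324.5]
w=ray(s,p,27)[:,:2];print(w.round(1),w.mean(0))
E
```

```text
time_s: 23.25
eef_pos: [656.9, 153.4, 85.9]
ee_rot: [-0.0, 0.777, 0.629, -0.0]
force: [-0.9, 0.2, 0.5]
grip_width: 0.998
grip_force: 0.0
time_s: 24.0
eef_pos: [657.6, 153.1, 87.1]
ee_rot: [0.0, 0.778, 0.629, 0.001]
force: [-1.5, -0.3, 6.3]
grip_width: 0.393
grip_force: 29.8
time_s: 24.67
eef_pos: [658.5, 150.7, 87.1]
ee_rot: [0.0, 0.778, 0.629, -0.0]
force: [-3.9, -1.5, 7.6]
grip_width: 0.397
grip_force: 30.7
[[480.6 199.3]
 [416.8 213.2]
 [430.3 276. ]
 [493.2 261.8]] [455.20948455 237.59542057]
```

```bash
python3 -m creep '[[[0,0,0,0,0,0],[0,0,0,0,0,0],[0,0,0,0,0,0],[0,0,0,0,0,0],[0,0,0,0,0,0],[0,0,0,0,0,0],[0,0,1,0,0,0],[0,0,2.2,0,0,0],[0,0,3.6,0,0,0],[-1,-1,5,0,0,0],[-10,-7,7,0,0,0],[-10,-7,7,0,0,0],[-10,-7,7,0,0,0],[-10,-7,7,0,0,0],[-10,-7,7,0,0,0],[-10,-7,7,0,0,0],[-10,-7,7,0,0,0],[-10,-7,7,0,0,0],[-10,-7,7,0,0,0],[-10,-7,7,0,0,0]]]' 85
python3 - <<'E'
from h import *
c=cap("top","z");s=cap("side")
for q in blobs(c,(17,150,90),(26,255,255),(215,150,260,200),20): print("sleeve",*describe(c,q,24))
for q in blobs(c,(3,120,90),(26,255,255),(215,150,260,200),20): print("pad",*describe(c,q,5))
a=cv2.resize(c["image"][140:300,140:460],(800,400),interpolation=cv2.INTER_CUBIC)
cv2.imwrite("pics/m.png",np.vstack([a,cv2.resize(np.hstack([s["image"][265:340,195:270],s["image"][190:265,235:310],s["image"][170:245,310:385],s["image"][325:400,300:375]]),(800,200),interpolation=cv2.INTER_CUBIC)])[...,::-1])
E
```

```text
time_s: 26.38
eef_pos: [409.0, -24.1, 261.3]
ee_rot: [0.0, 0.778, 0.629, 0.0]
force: [0.4, 0.2, -0.4]
grip_width: 0.992
grip_force: 0.0
sleeve [662.6 153. ] [662.9 152.8] [32.8 38.4] 46.7
pad [661.1 152.2] [661.1 151.9] [56.3 56.8] 163.3
```

View pics/m.png

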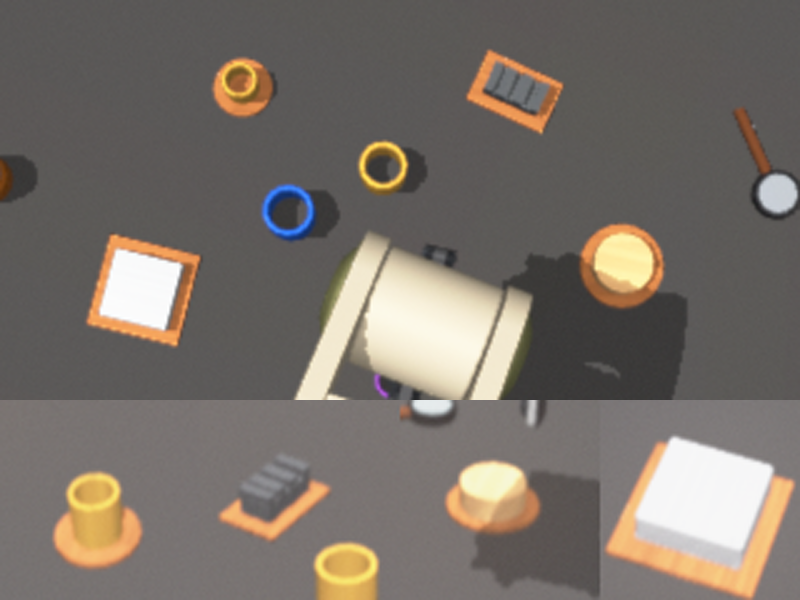

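All four tools stand upright and centred on their own rests, the jar and magnifier are where they were, and the gripper is clear. Handing in.

```bash
python3 -c "
from rig import ctrl
print(ctrl.finish_job())"
```

```text
the job is handed in; nothing more can be done
None
```

The job is handed in at about 26 s of the 109 s: the pile was taken apart from the top down, all four tools stand upright within about 2 mm of the centre of their own rests, the grooved and square blocks are aligned with theirs, and I never moved near the jar or magnifier; the sleeve was lifted again at the end to centre it.

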